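# Lock a sample vial into the bench mixer

### The job

Stand the loose sample vial in the holder of the bench mixer, then lock it down for mixing: turn the hold-down handle over it, up over its cam, until it drops into the low notch and its white shoe presses on the vial's cap, and let go. Use a light hand: stop as soon as the handle comes up against the end of the notch and never force it there, do not crush the glass vial, and leave the other things on the bench where they are.

Things in the scene. Friction and masses are not known exactly. Their poses are not given: they have to be found in the camera images.
- mixer: Bench vial mixer, fixed: white box 170 mm deep, 150 wide, grey deck 52 mm above the bench, dial and switch in front. Origin on the bench, on the axis of its clamp post; x points from its front to its back, y to its left, z up. Front face at x = -115 mm. The vial holder, an open steel cup, is at x = -75 mm, y = 0. A handle turns on the post and slides up and down on it.
- holder_floor (a point): Centre of the floor of the holder's bore, 56 mm above the bench. Bore 29 mm wide, 26 deep, flared at the mouth; rim 82 mm above the bench, 41 wide outside. A seated vial's top is 122 mm above the bench. Fingers must stay above the rim: hold the vial 15 mm or more above its middle, best with the fingers closing along the mixer's y.
- post_top (a point): Top of the post, 177 mm above the bench; its spring cap is 26 mm wide. The handle's arm is a bar 16 mm wide, top 136 mm above the bench; at its end, 125 mm from the post's axis, stands an upright round grey knob, 22 mm in diameter, 137 to 180 mm up. Under the arm a white curved shoe (61 to 89 mm from the axis, 0.48 rad to each side) presses on the cap. On the cam all stands 8 mm higher.
- sleeve_mid (a point): On the post's axis, 80 mm up: middle of the cam sleeve, a dark tube 70 mm wide. A spring (8 to 16 N) pulls the handle's pin down on its edge. Push at the knob: 3 to 10 N on the climb, about 1 on top, about 0 as it drops, 1 to 4 in the notch, then rising against the end wall; over about 12 N there is forcing it. Fingers that grip the knob tight can keep it from dropping.
- handle (a joint): Handle angle, rad: 0 = arm along the mixer's +y, growing anticlockwise from above; 1.57 = arm along -x, over the holder. Starts at -0.45 to -0.33. The pin climbs 8 mm from 0.19 to 0.60, stays up to 1.42, then falls into the low notch, shoe on the cap (5 mm lower, 14 N); the end wall stops it at 1.59. The sleeve is set by hand: these angles are all shifted together by an unreported -0.4 to 0.4.
- vial_mid (a point): Middle of the sample vial: upright capped glass vial, 27 mm in diameter, 66 mm high (cap 24 mm wide from 52 mm up); this point is 33 mm above its foot; 25 to 50 g. It stands alone on the bench to the right of the mixer (the two vials in the rack are not meant). A computer screen stands farther right, beyond y = -0.35 m: keep clear of it.
- vial: The same vial: origin at the middle of its foot, z up its axis.
- beaker: Bystander: empty beaker, 53 mm wide, 70 mm high, origin at its foot.
- lab_timer: Bystander: small timer lying flat, 72x62x19 mm.
- petri_dish: Bystander: flat round dish, 60 mm wide, 14 mm high.
- jar: Bystander: small reagent jar, 50 mm wide, 72 mm high, to the left of the mixer.

How it is judged:
By the outcome, as a careful person would: the job done as asked, in the order asked, and still so for the second after the job is handed in, with the robot touching nothing.
It also fails if it takes over 67 s, if anything falls off the work surface, if the arm or the gripper's body presses on something with over 40 N, if the wrist force passes 120 N, or if a joint passes its speed limit or range.

### The arm

A 7-joint arm with a two-finger parallel gripper is mounted at the origin on a cart in front of the work surface, level with it; the furniture and walls round the work are solid. World frame = base frame: x ahead of the robot, y to its left, z up, the work surface at z = 0. Lengths are in m, angles in rad, forces in N, time in s.
With the tool pointing down it reaches from about 0.35 to 0.9 m from the base axis. Payload 8.1 kg.
Tool frame: the origin (TCP) lies at the centre of the arm's flange, where the gripper is bolted on; the fingertips stand 178 mm ahead of it and the grasp point (between the pads) lies 159 mm ahead of it; z points along the fingers, y is the direction in which the jaws open and shut (so a half turn about z gives the same grasp; the last joint's range is limited). The gripper opens to 92 mm and grips with 3 to 60 N. Pads are 19 mm wide; open, the fingers measure 130 mm over their backs; the gripper's body (75 mm by 190 mm) begins 47 mm behind the grasp point.
Start: joints at [1.075, 0.434, 0.025, 1.573, -0.012, 1.134, -0.075], TCP at [0.239, -0.577, 0.405] pointing down, gripper open.
Joint ranges: [-2.62, 2.62], [-0.44, 2.09], [-1.27, 1.32], [0.08, 2.57], [-1.32, 4.46], [0.12, 2], [-2.74, 2.74]. Speed limits (rad/s): [2.22, 2.22, 3.01, 3.01, 3.14, 3.14, 3.14].

### API

Orientations are given as a rotation vector (axis times angle).
In Python, from cell import arm, get_image, camera_model gives the robot as it stands. The module is installed in compiled form; this text tells all that it offers.
- The arm moves only by the shell command python3 -m pendant 'ROWS' [FORCE]. ROWS is JSON, a list that holds one entry, the list of rows, each a list of 7 numbers: the shift along the tool's x, y, z in mm, then the turn, a rotation vector about the tool's x, y, z in rad, then the closure, from -1 (fully open) to 1 (shut). In form: [[[x, y, z, rx, ry, rz, hand], ...]]. A call has 1 to 20 rows; each row is the pose to reach, as a shift and turn from the pose commanded when the call began, along the tool's axes at that moment; what a row does not reach only later rows make up. A row lasts 1/8 s, in which the tool goes at most 62.5 mm and 10.7 degrees, less where a joint would pass 70% of its speed; a pose out of reach is approached as far as the arm can. A call with a gripper value outside its range is refused whole. The fingers move at their own pace and stop on an object; FORCE is the grip in N (left out, the last holds). Time passes only in rows, so rows that repeat a pose let the fingers close. It gives the time, the measured TCP pose, the force and the opening at its end, in the units of the state.
- arm.observe(): the state, without advancing time (a new reading comes with each control period).
- get_image(name): name is "side" or "top" or "wrist"; returns the picture (480x640x3 uint8, red, green, blue); there is no depth.
- camera_model(name): a dict with "fx", "fy", "cx", "cy" (pixels), "position" and "orientation" of the camera in the world; the wrist camera has in their place "T_tool_cam" (4x4, takes a point from camera to tool coordinates, whose origin is the TCP and whose axes are the flange's). Camera axes: x right, y down, z forward; pixel columns grow to the right and rows downward; lengths in m; the calibration is good to about 2 mm. A picture is of the moment at which its call begins: read the wrist's pose just before it. camera_model takes no time and is no camera call.
- arm.sign_off(): hands the job in, once; it reports no verdict.
The state is a dict: "clock": time; "joints": joint angles; "dq": joint speeds; "joint_efforts": joint torques, N m; "position": TCP position; "ee_rot": TCP orientation; "force": force on the tool from outside, world axes, zero at the start; "ft_torque": the same for the moment, N m; "width": opening from 0.0 (shut) to 1.0 (fully open).
Only numpy, scipy, OpenCV 4.12 (cv2) and the standard library are available. Lean on these libraries where they do the work, as an engineer would, in place of code of your own. Each camera call takes 0.05 s, during which the arm holds its last target.

## Working session

There is one attempt and no reset: what is moved stays moved. The work goes in short steps, Python scripts to look and compute and a shell command to move; the robot and the scene stay as the last step left them, time stands still between calls to the robot, and variables do not carry over. Pictures are saved under pics/ and viewed, and the job is handed in when it is done.

```bash
mkdir -p pics
python3 - <<'E'
from cell import arm,get_image,camera_model
import cv2
print(arm.observe())
for n in("side","top","wrist"):
    cv2.imwrite(f"pics/a_{n}.png",get_image(n)[:,:,::-1]); print(n,camera_model(n))
E
```

```text
{'clock': 0.0, 'joints': array([ 1.07539515,  0.43522278,  0.0249599 ,  1.57410696, -0.01161441,
        1.13400668, -0.07510123]), 'dq': array([-0.00070408,  0.00049885, -0.00055647,  0.00105736, -0.00019913,
       -0.00049908,  0.0008645 ]), 'joint_efforts': array([ 8.73720473e-04, -6.67830205e+01,  9.85529758e-01, -3.14469194e+01,
       -6.05122838e-02,  4.29639663e-02,  1.71322035e-04]), 'position': array([ 0.23912322, -0.57718878,  0.40394091]), 'ee_rot': array([-3.07970763e+00, -6.12650700e-01,  6.82788606e-04]), 'force': array([ 0.31549513, -0.18137216, -0.81398405]), 'ft_torque': array([-0.01936262,  0.03696582, -0.00300433]), 'width': 0.9983466533629054}
side {'fx': 586.5742619140765, 'fy': 586.5742619140765, 'cx': 326.1348707394375, 'cy': 236.28752282827313, 'position': array([ 0.70531141, -0.6907681 ,  1.06498662]), 'orientation': array([-2.46028371, -0.33121582,  0.12467739])}
top {'fx': 471.8775934818188, 'fy': 471.8775934818188, 'cx': 319.04395416941645, 'cy': 244.29270139599515, 'position': array([0.41779241, 0.03064083, 1.10255641]), 'orientation': array([-2.18228704,  2.1498126 , -0.07840827])}
wrist {'fx': 338.4154330682735, 'fy': 338.4154330682735, 'cx': 322.52382123029787, 'cy': 239.4321041214776, 'T_tool_cam': array([[-1.18104612e-03, -9.54581899e-01, -2.97946311e-01,
         8.14251318e-02],
       [ 9.99999256e-01, -1.03607257e-03, -6.44509123e-04,
        -3.35791880e-04],
       [ 3.06542741e-04, -2.97946850e-01,  9.54582412e-01,
         1.99300141e-02],
       [ 0.00000000e+00,  0.00000000e+00,  0.00000000e+00,
         1.00000000e+00]])}
```

View pics/a_side.png

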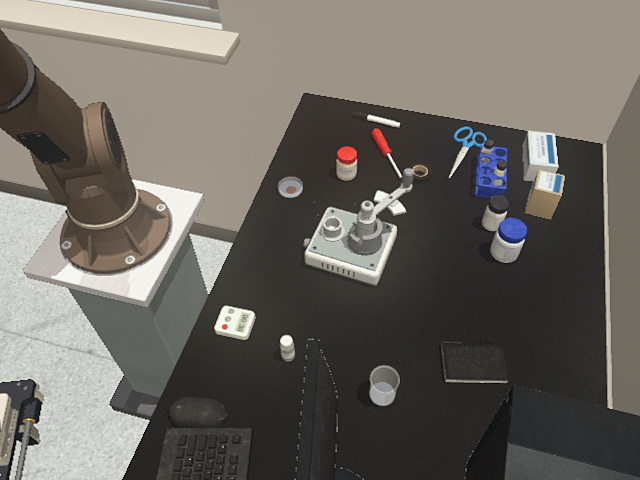

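View pics/a_top.png

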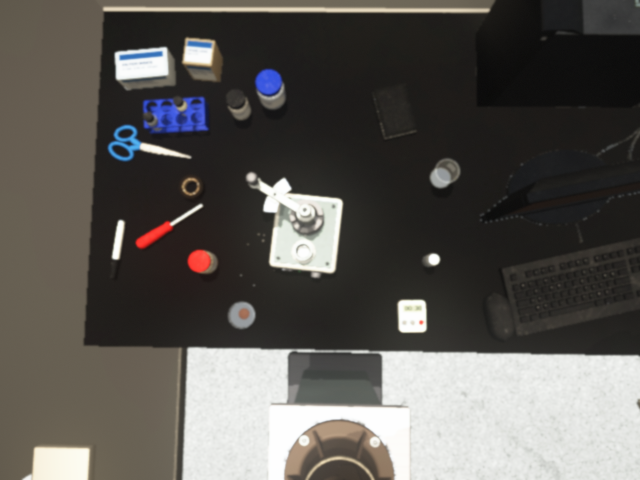

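View pics/a_wrist.png

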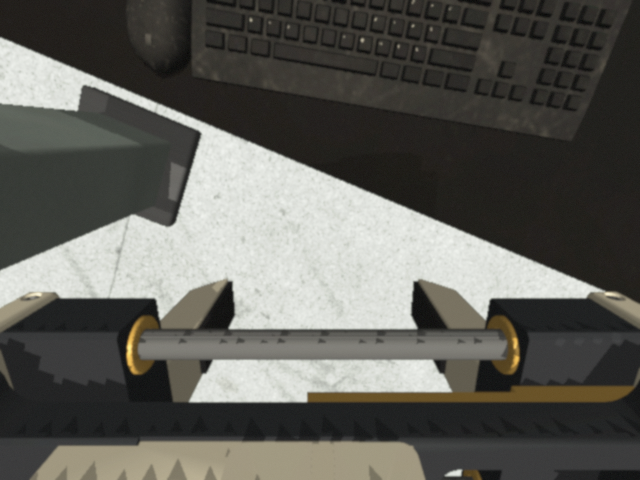

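Side view: the vial is at (287,348), the holder at (332,228), the post top at about (367,206) and the knob at (408,174). Top view: the vial is at (432,260), the holder at (303,252), the post at (305,211) and the knob at (252,178). The wrist camera sees only the keyboard and floor. I'll zoom in and mask to get the pixels more exactly.

```bash
cat > h.py <<'E'
import numpy as np,cv2
from scipy.spatial.transform import Rotation as R
from cell import arm,get_image,camera_model
def cam(n,obs=None):
    m=camera_model(n); 
    if n=="wrist":
        T=np.eye(4);T[:3,:3]=R.from_rotvec(obs["ee_rot"]).as_matrix();T[:3,3]=obs["position"];T=T@m["T_tool_cam"]
        return m,T[:3,:3],T[:3,3]
    return m,R.from_rotvec(m["orientation"]).as_matrix(),np.array(m["position"])
def ray(c,u,v):
    m,Rm,p=c; d=Rm@np.array([(u-m["cx"])/m["fx"],(v-m["cy"])/m["fy"],1]); return p,d/np.linalg.norm(d)
def plane(c,u,v,z):
    p,d=ray(c,u,v); return p+d*(z-p[2])/d[2]
def tri(rs):
    A=sum(np.eye(3)-np.outer(d,d) for p,d in rs);b=sum((np.eye(3)-np.outer(d,d))@p for p,d in rs)
    x=np.linalg.solve(A,b); return x,[1000*np.linalg.norm((np.eye(3)-np.outer(d,d))@(x-p)) for p,d in rs]
def proj(c,X):
    m,Rm,p=c;q=Rm.T@(np.array(X)-p);return np.array([m["fx"]*q[0]/q[2]+m["cx"],m["fy"]*q[1]/q[2]+m["cy"]])
E
python3 - <<'E'
import cv2,numpy as np
s=cv2.imread("pics/a_side.png");t=cv2.imread("pics/a_top.png")
a=cv2.resize(s[160:290,290:430],None,fx=4,fy=4,interpolation=2);cv2.imwrite("pics/b1.png",a)
a=cv2.resize(t[160:290,230:370],None,fx=4,fy=4,interpolation=2);cv2.imwrite("pics/b2.png",a)
a=np.hstack([cv2.resize(s[320:380,260:320],None,fx=6,fy=6,interpolation=2),cv2.resize(t[230:290,400:460],None,fx=6,fy=6,interpolation=2)]);cv2.imwrite("pics/b3.png",a)
E
```

```text
(no output)
```

View pics/b1.png

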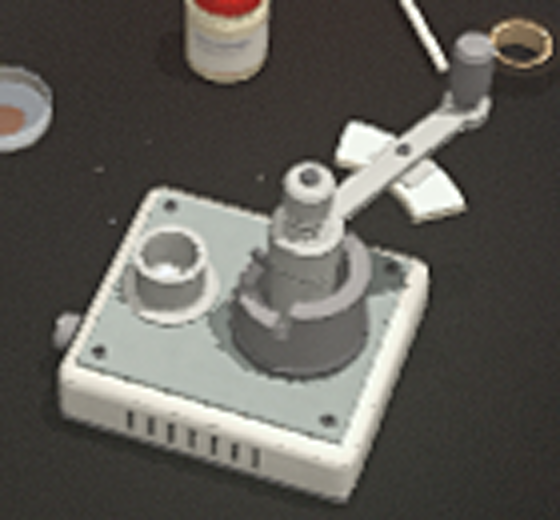

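View pics/b2.png

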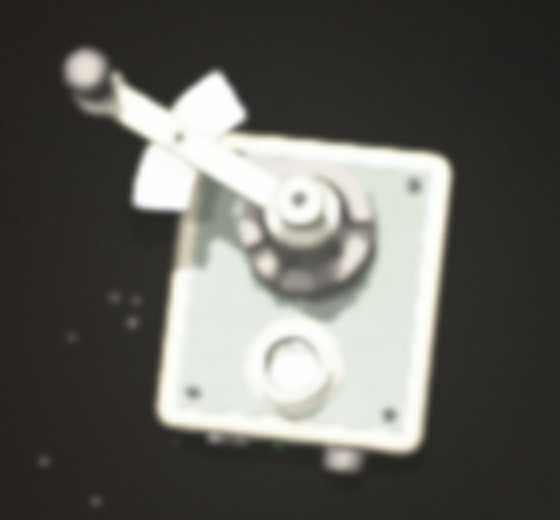

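View pics/b3.png

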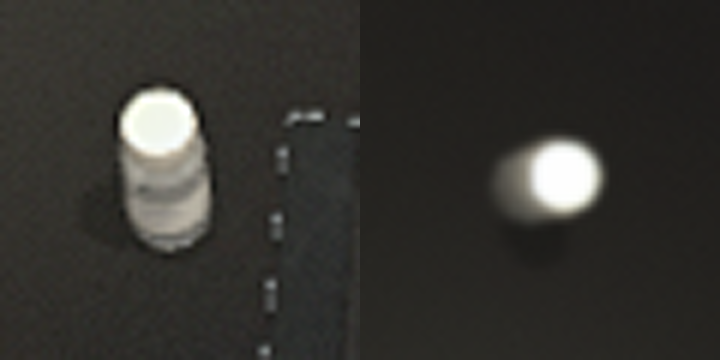

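Run:
```python
from h import *
s=cam("side");t=cam("top")
P={"post":((367.0,203.8,.177),(304.7,209.8)),"rim":((332.4,223.5,.082),(303.5,250.5)),"knob":((408.4,171.0,.18),(251.2,177.2)),"vial":((286.1,340.1,.066),(434.1,259.1))}
for k,((u,v,z),(a,b)) in P.items():
    x,e=tri([ray(s,u,v),ray(t,a,b)]);print(k,x.round(4),np.round(e,1),plane(s,u,v,z).round(4),plane(t,a,b,z).round(4))
```

```text
post [0.5704 0.078  0.1762] [0. 0.] [0.5705 0.0773 0.177 ] [0.5703 0.078  0.177 ]
rim [0.4967 0.0838 0.0832] [0.2 0.2] [0.4966 0.0848 0.082 ] [0.4966 0.0838 0.082 ]
knob [0.634  0.1857 0.1803] [0. 0.] [0.634  0.1861 0.18  ] [0.6341 0.1858 0.18  ]
vial [ 0.483  -0.2019  0.0666] [0. 0.] [ 0.4828 -0.2016  0.066 ] [ 0.483 -0.202  0.066]
```

The two views agree: post to rim is 74 mm, post to knob 125 mm, the heights match, and the handle is at about -0.45. Next I'll work out the hover over the vial and where the screen is.

```bash
cat >> h.py <<'E'
def go(target,yaw=None):
    o=arm.observe();Rm=R.from_rotvec(o["ee_rot"]).as_matrix()
    d=Rm.T@(np.array(target)-o["position"])*1000
    Rt=None
    if yaw is not None:
        x=np.array([np.cos(yaw),np.sin(yaw),0]);z=np.array([0,0,-1]);Rt=np.c_[x,np.cross(z,x),z]
        r=R.from_matrix(Rm.T@Rt).as_rotvec()
    else: r=np.zeros(3)
    print("shift",d.round(1),"turn",r.round(3),"now",o["position"].round(4),"F",o["force"].round(2),"w",round(o["width"],3),"t",o["clock"]); return d,r
E
python3 - <<'E'
from h import *
s=cam("side");t=cam("top")
print(tri([ray(s,313,338),ray(t,483,217)]))
go((.483,-.202,.36),-.085)
E
```

```text
(array([ 0.55577148, -0.2602886 ,  0.21555791]), [np.float64(1.3544227162399805), np.float64(1.3544227162399394)])
shift [ 368.9 -253.3   44.4] turn [-0.001  0.     0.478] now [ 0.2391 -0.5773  0.4042] F [-0.62 -0.47  1.19] w 1.004 t 0.15
```

Run:
```python
import cv2,numpy as np
s=cv2.imread("pics/a_side.png");t=cv2.imread("pics/a_top.png")
f=lambda a:np.clip(a.astype(float)*2.5,0,255).astype(np.uint8)
cv2.imwrite("pics/c.png",np.hstack([f(cv2.resize(s[320:480,260:400],(400,457))),f(cv2.resize(t[130:260,470:640],(400,457*400//400)))]))
```

```text
(no output)
```

View pics/c.png

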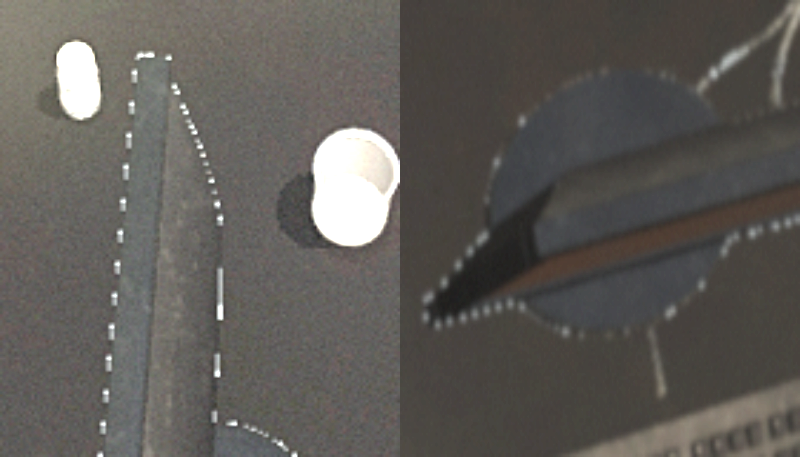

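Run:
```python
from h import *
s=cam("side");t=cam("top")
print(tri([ray(s,307.6,339.5),ray(t,529.5,204)]))
print(tri([ray(s,319.5,339.5),ray(t,531.6,183)]))
for z in (.05,.1): print(plane(t,482,219,z))
```

```text
(array([ 0.56490973, -0.30985982,  0.3049412 ]), [np.float64(0.9316284500603513), np.float64(0.9316284500602852)])
(array([ 0.5907699 , -0.31024986,  0.32045789]), [np.float64(6.426420317000513), np.float64(6.42642031700067)])
[ 0.57547652 -0.31287223  0.05      ]
[ 0.56798599 -0.2965542   0.1       ]
```

The screen's near edge is at about x 0.565, y -0.31, 0.3 m high. The straight path keeps clear of it, so I'll hover over the vial.

```bash
python3 -m pendant '[[[50,-35,6,0,0,0.06,-1],[100,-69,12,0,0,0.13,-1],[150,-103,18,0,0,0.19,-1],[200,-137,24,0,0,0.26,-1],[250,-171,30,0,0,0.32,-1],[300,-206,36,0,0,0.4,-1],[340,-233,41,0.0,0,0.44,-1],[369,-253,44,0,0,0.478,-1],[369,-253,44,0,0,0.478,-1],[369,-253,44,0,0,0.478,-1]]]'
python3 - <<'E'
from h import *
o=arm.observe();im=get_image("wrist");cv2.imwrite("pics/d.png",im[:,:,::-1]);c=cam("wrist",o)
np.save("d.npy",np.r_[o["position"],o["ee_rot"]])
print(proj(c,(.483,-.202,.066)));go((.483,-.202,.36),-.085)
E
```

```text
clock: 1.4
position: [0.483, -0.203, 0.3606]
ee_rot: [3.138, -0.134, -0.001]
force: [-0.5, 0.0, 0.7]
width: 0.995
[322.05269023 234.12611998]
shift [ 0.1 -1.5  0.7] turn [ 0.001  0.    -0.001] now [ 0.4827 -0.2034  0.3607] F [ 0.64 -0.37  0.27] w 1.0 t 1.45
```

View pics/d.png

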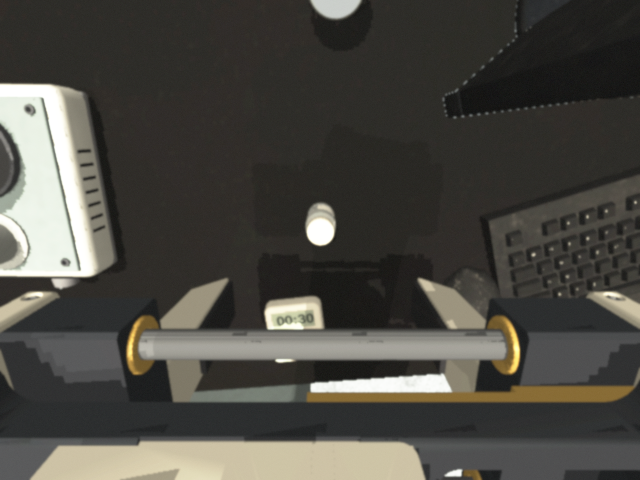

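The vial cap is at about (320,232), close to the prediction of (322,234). I'll measure it with a mask.

Run:
```python
from h import *
d=np.load("d.npy");c=cam("wrist",dict(position=d[:3],ee_rot=d[3:]))
im=cv2.imread("pics/d.png");crop=im[190:260,290:350];cv2.imwrite("pics/d2.png",cv2.resize(crop,None,fx=8,fy=8,interpolation=2))
g=crop.min(2)
for th in(180,215,235):
    n,l,st,ce=cv2.connectedComponentsWithStats((g>th).astype(np.uint8));i=1+st[1:,4].argmax();print(th,st[i],ce[i]+[290,190],plane(c,*(ce[i]+[290,190]),.066).round(4))
```

```text
180 [ 17  28  27  27 586] [319.94197952 231.02901024] [ 0.4859 -0.2005  0.066 ]
215 [ 17  29  27  26 534] [319.94569288 231.26029963] [ 0.4857 -0.2004  0.066 ]
235 [ 18  29  25  25 502] [319.94023904 231.32868526] [ 0.4856 -0.2004  0.066 ]
```

View pics/d2.png

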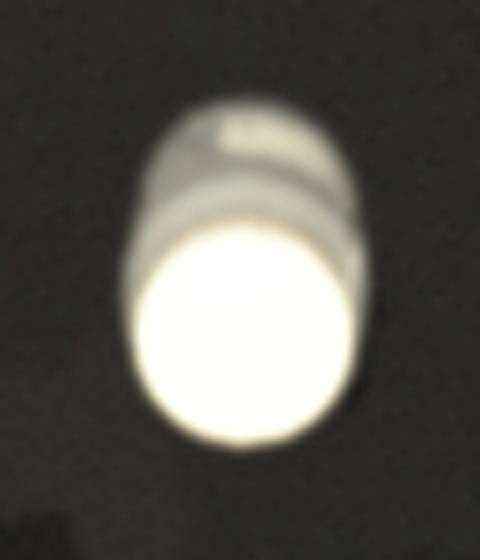

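Run:
```python
from h import *
go((.4845,-.201,.209),-.085)
```

```text
shift [  1.6  -2.7 151.6] turn [ 0.001  0.    -0.001] now [ 0.4827 -0.2034  0.3607] F [ 0.64 -0.37  0.27] w 1.0 t 1.45
```

```bash
python3 -m pendant '[[[1.6,-2.5,50,0,0,0,-1],[1.6,-2.5,100,0,0,0,-1],[1.6,-2.5,135,0,0,0,-1],[1.6,-2.5,151,0,0,0,-1],[1.6,-2.5,151,0,0,0,-1],[1.6,-2.5,151,0,0,0,-1]]]' 10
python3 - <<'E'
from h import *
cv2.imwrite("pics/e.png",get_image("wrist")[:,:,::-1]); go((.4845,-.201,.209),-.085)
E
```

```text
clock: 2.2
position: [0.4857, -0.2006, 0.211]
ee_rot: [3.138, -0.135, 0.003]
force: [0.9, 0.7, -0.1]
width: 0.997
shift [-1.2  0.6  2.1] turn [ 0.001 -0.002 -0.001] now [ 0.4857 -0.2005  0.2111] F [ 0.42 -0.6   0.32] w 1.0 t 2.25
```

View pics/e.png

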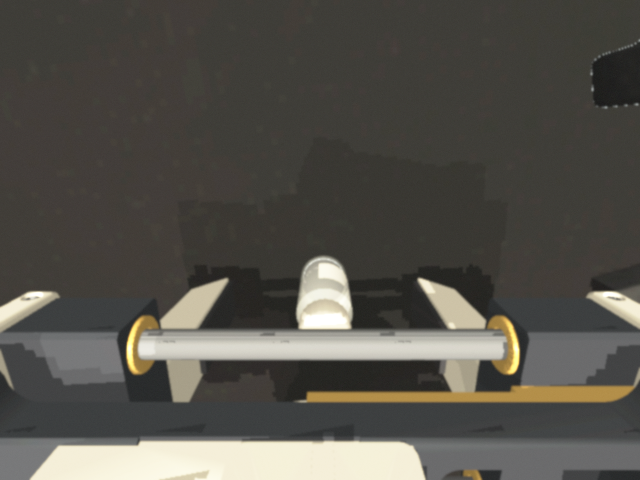

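The vial stands centred between the fingers, at column 324 between finger columns 232 and 415. Closing.

```bash
python3 -m pendant '[[[0,0,1,0,0,0,1],[0,0,1,0,0,0,1],[0,0,1,0,0,0,1],[0,0,1,0,0,0,1],[0,0,1,0,0,0,1],[0,0,1,0,0,0,1],[0,0,1,0,0,0,1],[0,0,1,0,0,0,1]]]' 10
```

```text
clock: 3.25
position: [0.4851, -0.2001, 0.2087]
ee_rot: [3.139, -0.134, -0.0]
force: [-0.7, -0.3, -0.8]
width: 0.288
```

Grip width is 26.5 mm, as expected. Now lift and carry it to hover over the holder.

Run:
```python
from h import *
go((.4967,.0838,.38),-.085)
```

```text
shift [ -12.6 -283.9 -171.3] turn [ 0.  0. -0.] now [ 0.4851 -0.2001  0.2087] F [-0.71 -0.31 -0.77] w 0.288 t 3.25
```

```bash
python3 -m pendant '[[[0,0,-20,0,0,0,1],[0,0,-60,0,0,0,1],[0,0,-110,0,0,0,1],[0,-20,-160,0,0,0,1],[0,-70,-171,0,0,0,1],[0,-120,-171,0,0,0,1],[-5,-170,-171,0,0,0,1],[-10,-220,-171,0,0,0,1],[-12.5,-265,-171,0,0,0,1],[-12.5,-284,-171,0,0,0,1],[-12.5,-284,-171,0,0,0,1],[-12.5,-284,-171,0,0,0,1]]]'
python3 - <<'E'
from h import *
o=arm.observe();im=get_image("wrist");cv2.imwrite("pics/f.png",im[:,:,::-1]);c=cam("wrist",o)
np.save("f.npy",np.r_[o["position"],o["ee_rot"]])
print(proj(c,(.4967,.0838,.082)));go((.4967,.0838,.38),-.085)
E
```

```text
clock: 4.75
position: [0.4968, 0.0828, 0.3796]
ee_rot: [3.138, -0.136, -0.001]
force: [-0.2, -0.4, -0.1]
width: 0.283
[321.91273538 233.41313583]
shift [-0.3 -1.2 -0.4] turn [ 0.001  0.    -0.002] now [0.4969 0.0826 0.3796] F [-0.83 -0.32 -0.08] w 0.286 t 4.8
```

View pics/f.png

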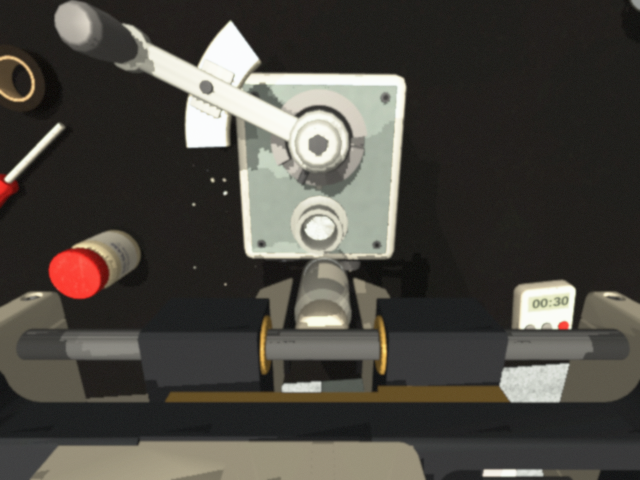

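Run:
```python
import cv2
im=cv2.imread("pics/f.png");cv2.imwrite("pics/f2.png",cv2.resize(im[80:340,230:420],None,fx=4,fy=4,interpolation=2)[:600]);
cv2.imwrite("pics/f3.png",cv2.resize(im[190:340,270:375],None,fx=4,fy=4,interpolation=2))
```

```text
(no output)
```

View pics/f2.png

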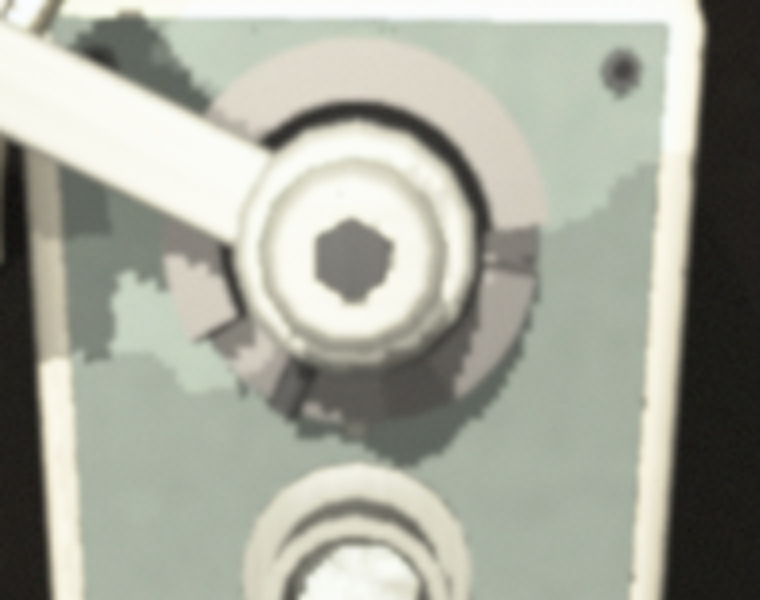

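View pics/f3.png

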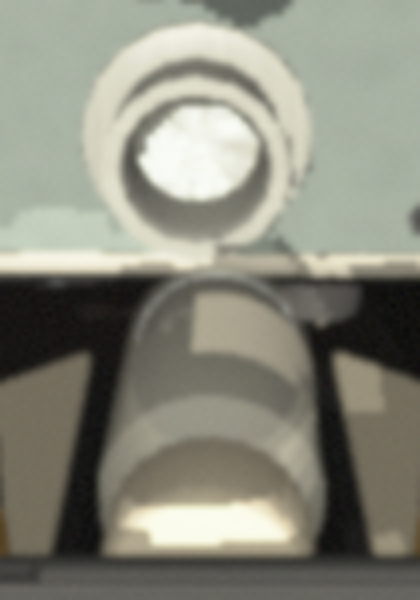

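Run:
```python
from h import *
d=np.load("f.npy");c=cam("wrist",dict(position=d[:3],ee_rot=d[3:]))
h=plane(c,319.4,230.9,.082);print(h)
v=np.array([.4857,-.2004]); print("place TCP", h[:2]-v+[.4851,-.2001])
print("post wrist",plane(c,230+352/4,80+258/4,.177), "floor",plane(c,270+198/4-.4,190+152/4-.4,.056))
# where vial foot in grip axis would show
for z in (.159+.05,.159-.016):
  print(proj(c,d[:3]+R.from_rotvec(d[3:]).as_matrix()@[0,0,z]))
```

```text
[0.49911217 0.08573806 0.082     ]
place TCP [0.49851217 0.08603806]
post wrist [0.57257957 0.07903575 0.177     ] floor [0.49494932 0.08660825 0.056     ]
[323.67955977 274.41241192]
[324.16915641 336.95481553]
```

Wrist and external views agree on the vial-to-holder offset: (13.4,286.1) against (13.7,285.8) mm. I'll go to just above the rim.

Run:
```python
from h import *
go((.4987,.0857,.297),-.085)
```

```text
shift [ 1.6 -3.4 82.6] turn [ 0.001  0.    -0.002] now [0.4969 0.0826 0.3796] F [-0.83 -0.32 -0.08] w 0.286 t 4.8
```

```bash
python3 -m pendant '[[[1.6,-3,40,0,0,0,1],[1.6,-3,70,0,0,0,1],[1.6,-3,82,0,0,0,1],[1.6,-3,82,0,0,0,1],[1.6,-3,82,0,0,0,1]]]'
python3 - <<'E'
from h import *
for n in("wrist","side","top"):
  im=get_image(n);cv2.imwrite(f"pics/g_{n}.png",im[:,:,::-1])
go((.4987,.0857,.297),-.085)
w=cv2.imread("pics/g_wrist.png")[190:340,230:420];s=cv2.imread("pics/g_side.png")[150:290,280:420]
cv2.imwrite("pics/g.png",np.hstack([cv2.resize(w,(400,316)),cv2.resize(s,(316,316))]))
E
```

```text
clock: 5.42
position: [0.4992, 0.0866, 0.2988]
ee_rot: [-3.138, 0.135, -0.003]
force: [-0.1, -0.2, 0.0]
width: 0.29
shift [-0.2  1.1  1.7] turn [-0.    -0.002 -0.   ] now [0.499  0.0868 0.2987] F [-0.37 -0.08 -0.61] w 0.283 t 5.575
```

View pics/g.png

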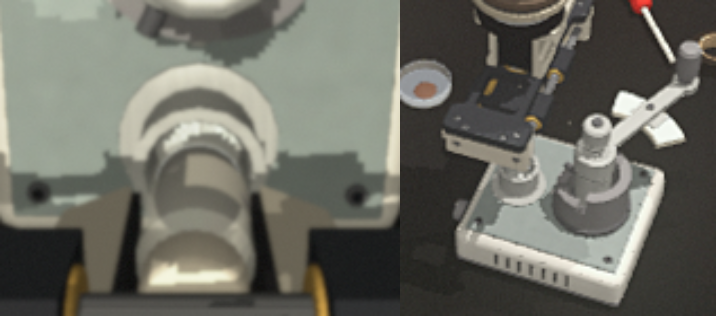

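The vial looks centred over the mouth (both near column 199 of the crop). I'll lower it in short moves and watch the force.

```bash
python3 -m pendant '[[[0,0.7,5,0,0,0,1],[0,0.7,9,0,0,0,1],[0,0.7,12,0,0,0,1],[0,0.7,12,0,0,0,1]]]'; python3 -m pendant '[[[0,0,4,0,0,0,1],[0,0,4,0,0,0,1]]]'
```

```text
clock: 6.08
position: [0.4985, 0.0861, 0.2853]
ee_rot: [3.139, -0.134, -0.001]
force: [-0.0, 0.8, 0.5]
width: 0.289
clock: 6.32
position: [0.4985, 0.086, 0.2814]
ee_rot: [3.139, -0.134, -0.001]
force: [0.7, 0.1, -0.4]
width: 0.287
```

No contact force with the foot 9 mm inside the mouth. Carrying on.

```bash
python3 -m pendant '[[[0,0,4,0,0,0,1],[0,0,8,0,0,0,1],[0,0,10,0,0,0,1],[0,0,10,0,0,0,1]]]'; python3 -m pendant '[[[0,0,3,0,0,0,1],[0,0,5,0,0,0,1],[0,0,5,0,0,0,1]]]'
```

```text
clock: 6.82
position: [0.4986, 0.0861, 0.2715]
ee_rot: [3.139, -0.134, -0.001]
force: [-0.6, 0.3, 0.1]
width: 0.285
clock: 7.2
position: [0.4986, 0.086, 0.2665]
ee_rot: [3.139, -0.134, -0.001]
force: [-0.1, -0.4, -0.3]
width: 0.29
```

```bash
python3 -m pendant '[[[0,0,1,0,0,0,1],[0,0,1,0,0,0,1]]]'; python3 -m pendant '[[[0,0,0.6,0,0,0,1],[0,0,0.6,0,0,0,1]]]'; python3 -m pendant '[[[0,0,0.6,0,0,0,1],[0,0,0.6,0,0,0,1]]]'
```

```text
clock: 7.45
position: [0.4986, 0.0861, 0.2657]
ee_rot: [3.139, -0.134, -0.0]
force: [-0.3, 0.0, -0.2]
width: 0.284
clock: 7.7
position: [0.4986, 0.0861, 0.2651]
ee_rot: [3.139, -0.134, -0.0]
force: [-0.3, -0.4, -0.9]
width: 0.286
clock: 7.95
position: [0.4987, 0.0861, 0.2646]
ee_rot: [-3.139, 0.134, -0.0]
force: [-0.6, -0.3, -0.5]
width: 0.285
```

```bash
python3 -m pendant '[[[0,0,0.6,0,0,0,1],[0,0,0.6,0,0,0,1]]]'; python3 -m pendant '[[[0,0,0.6,0,0,0,1],[0,0,0.6,0,0,0,1]]]'
```

```text
clock: 8.2
position: [0.4989, 0.086, 0.2645]
ee_rot: [3.139, -0.134, 0.001]
force: [-1.7, -1.3, 6.7]
width: 0.284
clock: 8.45
position: [0.4989, 0.0858, 0.2642]
ee_rot: [3.138, -0.135, 0.002]
force: [-2.6, -2.5, 12.9]
width: 0.284
```

It meets the floor at the expected height. I'll ease back 1 mm, open and rise.

```bash
python3 -m pendant '[[[0,0,-1,0,0,0,1],[0,0,-1,0,0,0,-0.2],[0,0,-1,0,0,0,-0.6],[0,0,-1,0,0,0,-0.6],[0,0,-1,0,0,0,-0.6],[0,0,-20,0,0,0,-0.6],[0,0,-60,0,0,0,-0.6],[0,0,-100,0,0,0,-0.6],[0,0,-115,0,0,0,-0.6],[0,0,-115,0,0,0,-0.6]]]'
python3 - <<'E'
from h import *
o=arm.observe();im=get_image("wrist");cv2.imwrite("pics/i.png",im[:,:,::-1]);c=cam("wrist",o)
np.save("i.npy",np.r_[o["position"],o["ee_rot"]])
print(proj(c,(.4988,.0856,.122)))
go((.4987,.0857,.38),-.085)
E
```

```text
clock: 9.7
position: [0.4988, 0.0861, 0.3788]
ee_rot: [-3.138, 0.134, -0.002]
force: [-0.2, 0.1, -1.0]
width: 0.799
[324.26971978 249.19922838]
shift [ 0.3  0.3 -2.3] turn [ 0.  0. -0.] now [0.4984 0.086  0.3777] F [-0.26  0.96 -0.06] w 0.798 t 9.75
```

View pics/i.png

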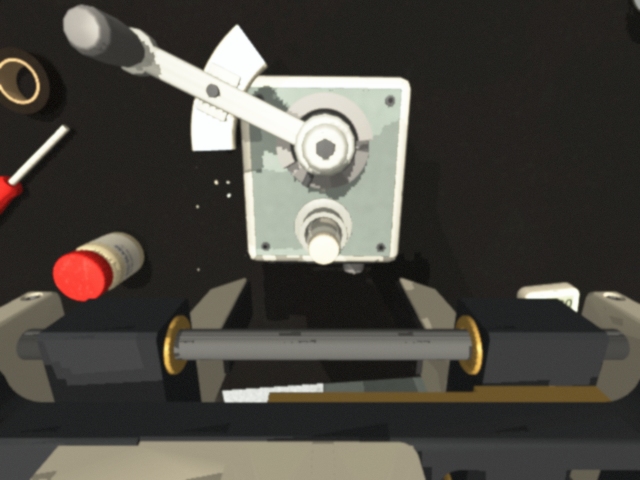

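The cap top shows at (323,248) against the predicted (324,249), so the vial is seated upright. The handle is still at its start, with the knob at about (88,28). Next I'll check the wrist joint's range for the sweep.

Run:
```python
from h import *
o=arm.observe();print(o["joints"].round(3),np.arctan2(o["position"][1],o["position"][0]))
d=np.load("i.npy");c=cam("wrist",dict(position=d[:3],ee_rot=d[3:]))
im=cv2.imread("pics/i.png");cv2.imwrite("pics/i2.png",np.hstack([cv2.resize(im[0:80,50:170],(600,400),interpolation=2)]))
cv2.imwrite("pics/i3.png",cv2.resize(im[80:210,260:390],(600,600),interpolation=2))
print(proj(c,(.6365,.187,.18)),plane(c,325,149,.177))
```

```text
[-0.117  0.282 -0.199  1.882  0.066  0.985 -2.001] 0.17084121864154955
[81.73674243 27.60547653] [0.57239239 0.07919076 0.177     ]
```

View pics/i2.png

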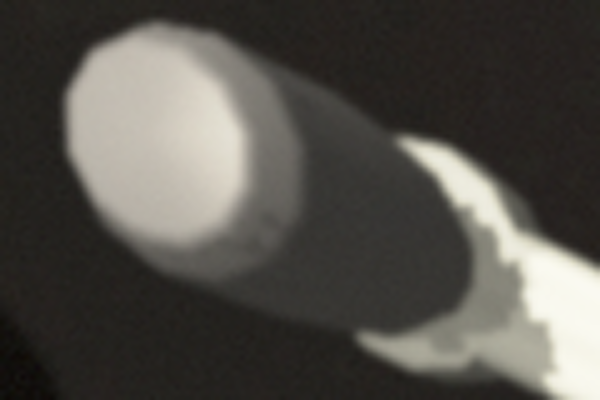

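View pics/i3.png

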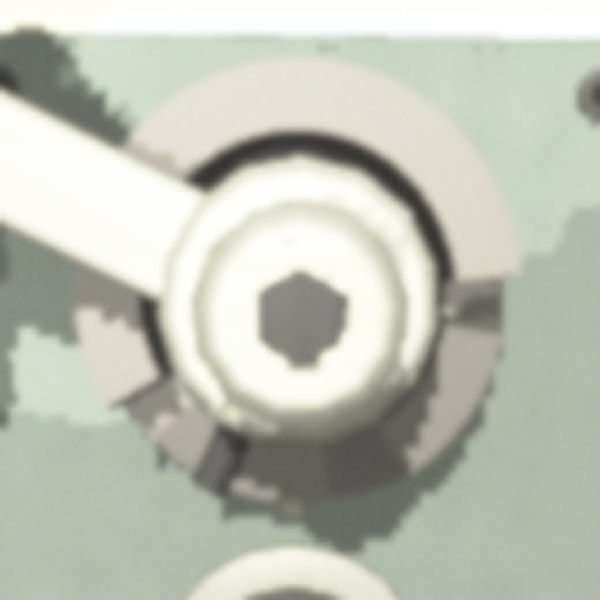

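Run:
```python
from h import *
go((.6365,.187,.40),1.035)
```

```text
shift [ 129.  -112.4  -22.4] turn [ 0.00e+00  1.00e-03 -1.12e+00] now [0.4984 0.086  0.3777] F [-0.26  0.96 -0.06] w 0.798 t 9.75
```

```bash
python3 -m pendant '[[[0,-10,-20,0,0,-0.1,-0.6],[10,-40,-22,0,0,-0.25,-0.3],[30,-70,-22,0,0,-0.4,0],[60,-95,-22,0,0,-0.55,0],[90,-112,-22,0,0,-0.7,0],[115,-112,-22,0,0,-0.85,0],[129,-112,-22,0,0,-1.0,0],[129,-112,-22,0,0,-1.12,0],[129,-112,-22,0,0,-1.12,0],[129,-112,-22,0,0,-1.12,0]]]'
python3 - <<'E'
from h import *
o=arm.observe();im=get_image("wrist");cv2.imwrite("pics/j.png",im[:,:,::-1]);c=cam("wrist",o)
print(proj(c,(.6365,.187,.18)));print(o["joints"].round(2))
go((.6365,.187,.327),1.035)
E
```

```text
clock: 11.0
position: [0.6365, 0.1867, 0.3992]
ee_rot: [-2.732, -1.55, 0.003]
force: [0.1, -0.3, -0.1]
width: 0.5
[322.89797872 267.82475114]
[-0.1   0.54 -0.42  1.45  0.23  1.2  -1.09]
shift [ 0.3 -0.  72.6] turn [-0.001  0.001 -0.002] now [0.6365 0.1868 0.3996] F [ 0.18 -0.18 -0.23] w 0.501 t 11.05
```

View pics/j.png

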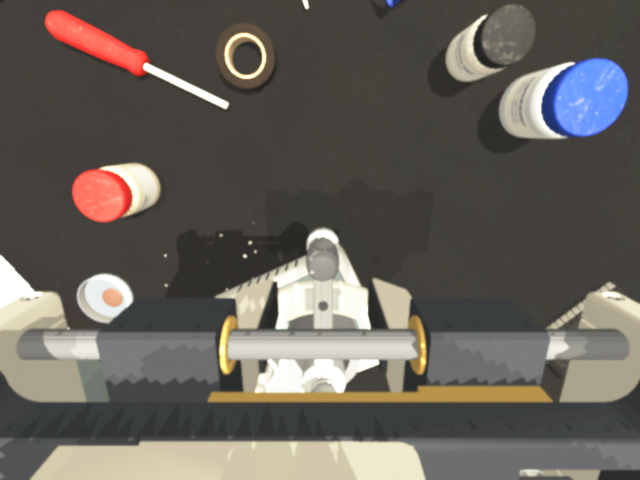

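The knob top at (322,263) lies midway between the fingers and close to the prediction. Going down round it.

```bash
python3 -m pendant '[[[0,0,30,0,0,0,0],[0,0,60,0,0,0,0],[0,0,72,0,0,0,0],[0,0,72,0,0,0,0]]]'
python3 - <<'E'
from h import *
cv2.imwrite("pics/k.png",get_image("side")[100:300,270:470,::-1].repeat(3,0).repeat(3,1))
go((.6365,.187,.327),1.035)
r=125.5
for D in np.arange(.05,1.01,.05): print([round(r*(np.cos(D)-1),1),round(-r*np.sin(D),1),0,0,0,round(-D,2),0],end=",")
E
```

```text
clock: 11.55
position: [0.6365, 0.1867, 0.3279]
ee_rot: [-2.731, -1.553, 0.002]
force: [-0.0, -0.1, -0.3]
width: 0.5
shift [-0.1 -0.3  1.9] turn [ 0.    -0.    -0.001] now [0.6368 0.1869 0.3289] F [-0.2  -1.5  -0.39] w 0.5 t 11.6
[np.float64(-0.2), np.float64(-6.3), 0, 0, 0, np.float64(-0.05), 0],[np.float64(-0.6), np.float64(-12.5), 0, 0, 0, np.float64(-0.1), 0],[np.float64(-1.4), np.float64(-18.8), 0, 0, 0, np.float64(-0.15), 0],[np.float64(-2.5), np.float64(-24.9), 0, 0, 0, np.float64(-0.2), 0],[np.float64(-3.9), np.float64(-31.0), 0, 0, 0, np.float64(-0.25), 0],[np.float64(-5.6), np.float64(-37.1), 0, 0, 0, np.float64(-0.3), 0],[np.float64(-7.6), np.float64(-43.0), 0, 0, 0, np.float64(-0.35), 0],[np.float64(-9.9), np.float64(-48.9), 0, 0, 0, np.float64(-0.4), 0],[np.float64(-12.5), np.float64(-54.6), 0, 0, 0, np.float64(-0.45), 0],[np.float64(-15.4), np.float64(-60.2), 0, 0, 0, np.float64(-0.5), 0],[np.float64(-18.5), np.float64(-65.6), 0, 0, 0, np.float64(-0.55), 0],[np.float64(-21.9), np.float64(-70.9), 0, 0, 0, np.float64(-0.6), 0],[np.float64(-25.6), np.float64(-76.0), 0, 0, 0, np.float64(-0.65), 0],[np.float64(-29.5), np.float64(-80.8), 0, 0, 0, np.float64(-0.7), 0],[np.float64(-33.7), np.float64(-85.5), 0, 0, 0, np.float64(-0.75), 0],[np.float64(-38.1), np.float64(-90.0), 0, 0, 0, np.float64(-0.8), 0],[np.float64(-42.7), np.float64(-94.3), 0, 0, 0, np.float64(-0.85), 0],[np.float64(-47.5), np.float64(-98.3), 0, 0, 0, np.float64(-0.9), 0],[np.float64(-52.5), np.float64(-102.1), 0, 0, 0, np.float64(-0.95), 0],[np.float64(-57.7), np.float64(-105.6), 0, 0, 0, np.float64(-1.0), 0],
```

View pics/k.png

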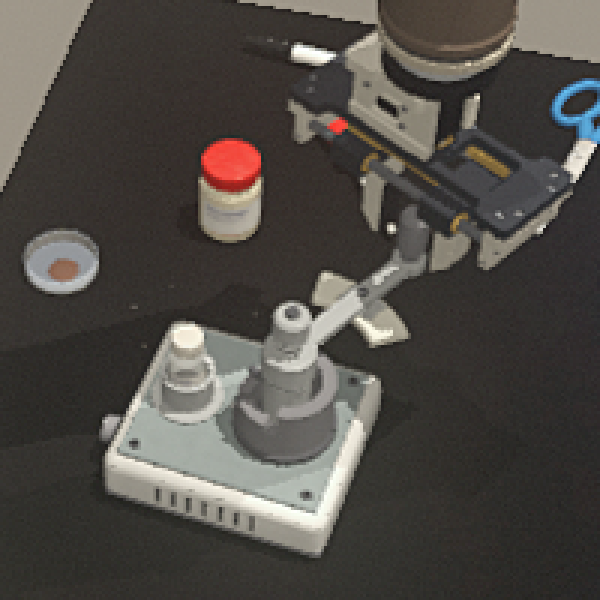

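The vial stands in the cup and the knob is between the fingers. Starting the sweep, 0.5 rad first.

```bash
python3 -m pendant '[[[-0.2,-6.3,0,0,0,-0.05,0],[-0.6,-12.5,0,0,0,-0.1,0],[-1.4,-18.8,0,0,0,-0.15,0],[-2.5,-24.9,0,0,0,-0.2,0],[-3.9,-31,0,0,0,-0.25,0],[-5.6,-37.1,0,0,0,-0.3,0],[-7.6,-43,0,0,0,-0.35,0],[-9.9,-48.9,0,0,0,-0.4,0],[-12.5,-54.6,0,0,0,-0.45,0],[-15.4,-60.2,0,0,0,-0.5,0]]]'
cat > st.py <<'E'
from h import *
o=arm.observe();P=np.array([.5724,.0791])
d=o["position"][:2]-P;phi=np.arctan2(d[1],d[0]);x=R.from_rotvec(o["ee_rot"]).as_matrix()[:,0];yaw=np.arctan2(x[1],x[0])
t=np.array([-np.sin(phi),np.cos(phi)])
print("th_tcp",round((phi-1.4855)%(2*np.pi),3),"yaw-1.4855",round((yaw-1.4855)%(2*np.pi),3),"r",round(np.hypot(*d),4),"z",round(o["position"][2],4),"Ftang",round(o["force"][:2]@t,2),"Frad",round(o["force"][:2]@d/np.hypot(*d),2),"Fz",round(o["force"][2],2),"w",round(o["width"],3),"t",o["clock"])
E
python3 st.py
```

```text
clock: 12.85
position: [0.5767, 0.2042, 0.3283]
ee_rot: [2.257, 2.185, 0.0]
force: [1.0, -0.4, -0.3]
width: 0.5
th_tcp 0.051 yaw-1.4855 0.053 r 0.1252 z 0.3283 Ftang -0.99 Frad -0.32 Fz -0.3 w 0.5 t 12.85
```

```bash
python3 -m pendant '[[[-0.2,-6.3,0,0,0,-0.05,0],[-0.6,-12.5,0,0,0,-0.1,0],[-1.4,-18.8,0,0,0,-0.15,0],[-2.5,-24.9,0,0,0,-0.2,0],[-3.9,-31,0,0,0,-0.25,0]]]'; python3 st.py
python3 -m pendant '[[[-0.2,-6.3,0,0,0,-0.05,0],[-0.6,-12.5,0,0,0,-0.1,0],[-1.4,-18.8,0,0,0,-0.15,0],[-2.5,-24.9,0,0,0,-0.2,0],[-3.9,-31,0,0,0,-0.25,0]]]'; python3 st.py
python3 - <<'E'
from h import *
cv2.imwrite("pics/l.png",get_image("side")[100:300,270:470,::-1].repeat(3,0).repeat(3,1))
E
```

```text
clock: 13.48
position: [0.5459, 0.2016, 0.3284]
ee_rot: [1.967, 2.449, 0.002]
force: [4.3, 1.5, -2.9]
width: 0.502
th_tcp 0.298 yaw-1.4855 0.303 r 0.1253 z 0.3284 Ftang -4.49 Frad 0.56 Fz -2.87 w 0.502 t 13.475
clock: 14.1
position: [0.518, 0.1928, 0.3303]
ee_rot: [1.644, 2.673, 0.012]
force: [7.5, 6.2, 6.3]
width: 0.505
th_tcp 0.532 yaw-1.4855 0.553 r 0.1261 z 0.3303 Ftang -9.4 Frad 2.34 Fz 6.26 w 0.505 t 14.1
```

View pics/l.png

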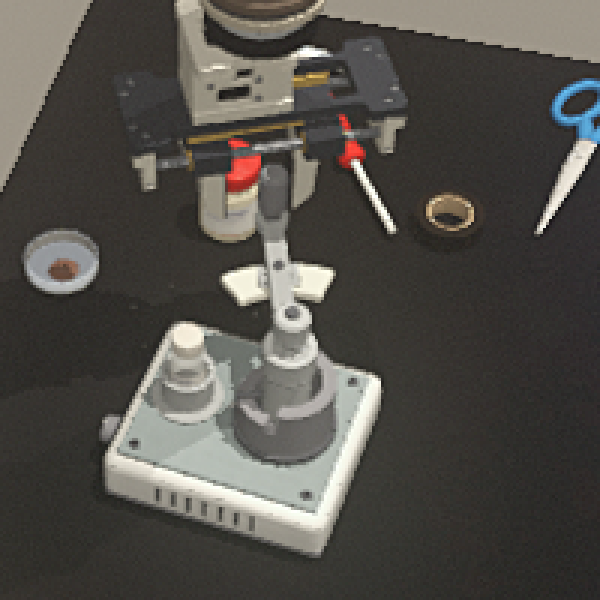

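The handle is climbing at 9.4 N tangential, inside the given range. Continuing in smaller steps.

```bash
python3 -m pendant '[[[-0.2,-6.3,0,0,0,-0.05,0],[-0.6,-12.5,0,0,0,-0.1,0],[-1.4,-18.8,0,0,0,-0.15,0]]]'; python3 st.py
python3 -m pendant '[[[-0.2,-6.3,0,0,0,-0.05,0],[-0.6,-12.5,0,0,0,-0.1,0],[-1.4,-18.8,0,0,0,-0.15,0]]]'; python3 st.py
python3 -m pendant '[[[-0.2,-6.3,0,0,0,-0.05,0],[-0.6,-12.5,0,0,0,-0.1,0],[-1.4,-18.8,0,0,0,-0.15,0]]]'; python3 st.py
```

```text
clock: 14.52
position: [0.5017, 0.1835, 0.3306]
ee_rot: [1.439, 2.789, 0.012]
force: [1.2, 3.4, 2.0]
width: 0.498
th_tcp 0.68 yaw-1.4855 0.704 r 0.1261 z 0.3306 Ftang -2.87 Frad 2.16 Fz 1.99 w 0.498 t 14.525
clock: 14.9
position: [0.486, 0.1704, 0.3293]
ee_rot: [1.227, 2.89, 0.005]
force: [1.6, 3.4, 2.7]
width: 0.499
th_tcp 0.843 yaw-1.4855 0.853 r 0.1257 z 0.3293 Ftang -3.52 Frad 1.34 Fz 2.69 w 0.499 t 14.9
clock: 15.28
position: [0.4732, 0.1562, 0.329]
ee_rot: [1.007, 2.974, 0.004]
force: [1.7, 4.4, 1.1]
width: 0.496
th_tcp 0.996 yaw-1.4855 1.003 r 0.1257 z 0.329 Ftang -4.54 Frad 1.39 Fz 1.12 w 0.496 t 15.275
```

```bash
python3 -m pendant '[[[-0.2,-6.3,0,0,0,-0.05,0],[-0.6,-12.5,0,0,0,-0.1,0]]]'; python3 st.py
python3 - <<'E'
from h import *
cv2.imwrite("pics/m.png",get_image("side")[130:280,290:440,::-1].repeat(4,0).repeat(4,1))
E
```

```text
clock: 15.52
position: [0.466, 0.146, 0.3291]
ee_rot: [0.857, 3.021, 0.004]
force: [0.9, 4.5, 2.2]
width: 0.502
th_tcp 1.095 yaw-1.4855 1.103 r 0.1257 z 0.3291 Ftang -4.33 Frad 1.62 Fz 2.19 w 0.502 t 15.525
```

View pics/m.png

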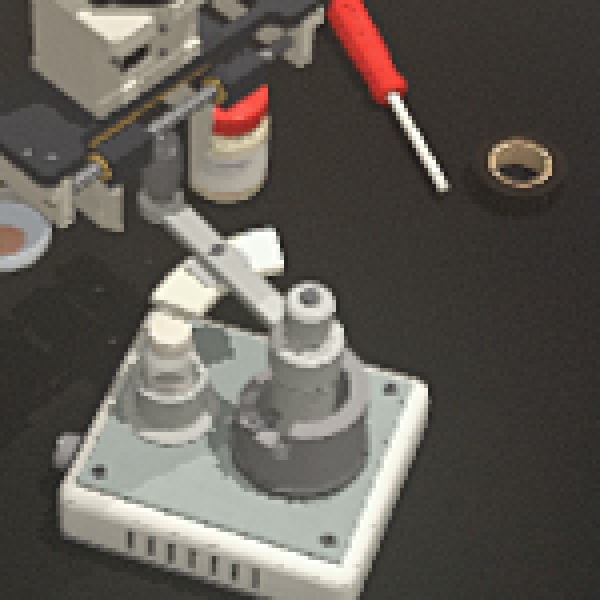

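The hub collar is closer to the post cap by about 2.3 px, roughly 7 mm, so the handle is up on the cam. I'll advance in small steps, watching for the drop.

```bash
for i in 1; do python3 -m pendant '[[[-0.2,-6.3,0,0,0,-0.05,0],[-0.6,-12.5,0,0,0,-0.1,0]]]'; done; python3 st.py
python3 -m pendant '[[[-0.2,-6.3,0,0,0,-0.05,0],[-0.6,-12.5,0,0,0,-0.1,0]]]'; python3 st.py
python3 -m pendant '[[[-0.2,-6.3,0,0,0,-0.05,0]]]'; python3 st.py
python3 -m pendant '[[[-0.2,-6.3,0,0,0,-0.05,0]]]'; python3 st.py
```

```text
clock: 15.82
position: [0.4598, 0.1348, 0.3286]
ee_rot: [0.707, 3.06, 0.002]
force: [1.3, 2.5, 0.7]
width: 0.508
th_tcp 1.197 yaw-1.4855 1.202 r 0.1257 z 0.3286 Ftang -2.81 Frad -0.05 Fz 0.69 w 0.508 t 15.825
clock: 16.08
position: [0.4547, 0.1233, 0.3286]
ee_rot: [0.553, 3.092, 0.002]
force: [0.0, 4.2, -0.3]
width: 0.503
th_tcp 1.296 yaw-1.4855 1.302 r 0.1257 z 0.3286 Ftang -3.94 Frad 1.45 Fz -0.35 w 0.503 t 16.075
clock: 16.2
position: [0.4527, 0.1174, 0.3286]
ee_rot: [0.475, 3.105, 0.002]
force: [0.0, 3.4, 0.2]
width: 0.501
th_tcp 1.346 yaw-1.4855 1.352 r 0.1257 z 0.3286 Ftang -3.25 Frad 1.02 Fz 0.18 w 0.501 t 16.2
clock: 16.32
position: [0.4509, 0.1114, 0.3286]
ee_rot: [0.398, 3.116, 0.002]
force: [-0.7, 3.8, 1.4]
width: 0.502
th_tcp 1.396 yaw-1.4855 1.402 r 0.1257 z 0.3286 Ftang -3.54 Frad 1.64 Fz 1.38 w 0.502 t 16.325
```

```bash
for i in 1; do python3 -m pendant '[[[-0.1,-3.8,0,0,0,-0.03,0]]]'; python3 st.py; done
python3 -m pendant '[[[-0.1,-3.8,0,0,0,-0.03,0]]]' ; python3 st.py
python3 -m pendant '[[[-0.1,-3.8,0,0,0,-0.03,0]]]' ; python3 st.py
```

```text
clock: 16.45
position: [0.45, 0.1074, 0.3285]
ee_rot: [0.352, 3.122, 0.001]
force: [-0.7, 3.8, 1.7]
width: 0.501
th_tcp 1.429 yaw-1.4855 1.431 r 0.1256 z 0.3285 Ftang -3.58 Frad 1.51 Fz 1.74 w 0.501 t 16.45
clock: 16.58
position: [0.4494, 0.1035, 0.3284]
ee_rot: [0.306, 3.127, 0.001]
force: [-1.6, 3.7, 2.6]
width: 0.494
th_tcp 1.46 yaw-1.4855 1.461 r 0.1255 z 0.3284 Ftang -3.34 Frad 2.25 Fz 2.58 w 0.494 t 16.575
clock: 16.7
position: [0.4488, 0.0994, 0.3283]
ee_rot: [-0.259, -3.131, 0.0]
force: [-0.4, 1.0, 0.7]
width: 0.504
th_tcp 1.493 yaw-1.4855 1.491 r 0.1253 z 0.3283 Ftang -0.95 Frad 0.6 Fz 0.7 w 0.504 t 16.7
```

Force has fallen to 1 N, probably the start of the drop. From here I use 2 mm steps.

```bash
python3 -m pendant '[[[0,-2.5,0,0,0,-0.02,0]]]' ; python3 st.py
python3 -m pendant '[[[0,-2.5,0,0,0,-0.02,0]]]' ; python3 st.py
python3 -m pendant '[[[0,0,0,0,0,0,0]]]' ; python3 st.py
python3 - <<'E'
from h import *
cv2.imwrite("pics/n.png",get_image("side")[130:280,290:440,::-1].repeat(4,0).repeat(4,1))
E
```

```text
clock: 16.82
position: [0.4485, 0.0963, 0.3281]
ee_rot: [-0.229, -3.133, 0.001]
force: [-0.4, 0.6, -0.9]
width: 0.499
th_tcp 1.518 yaw-1.4855 1.51 r 0.1251 z 0.3281 Ftang -0.57 Frad 0.45 Fz -0.95 w 0.499 t 16.825
clock: 16.95
position: [0.4482, 0.0938, 0.3281]
ee_rot: [-0.198, -3.135, 0.001]
force: [0.0, -0.2, -1.4]
width: 0.503
th_tcp 1.538 yaw-1.4855 1.53 r 0.1251 z 0.3281 Ftang 0.18 Frad -0.06 Fz -1.42 w 0.503 t 16.95
clock: 17.08
position: [0.4482, 0.0939, 0.3281]
ee_rot: [-0.2, -3.135, 0.001]
force: [0.1, -0.4, -0.1]
width: 0.499
th_tcp 1.538 yaw-1.4855 1.529 r 0.1251 z 0.3281 Ftang 0.37 Frad -0.19 Fz -0.13 w 0.499 t 17.075
```

View pics/n.png

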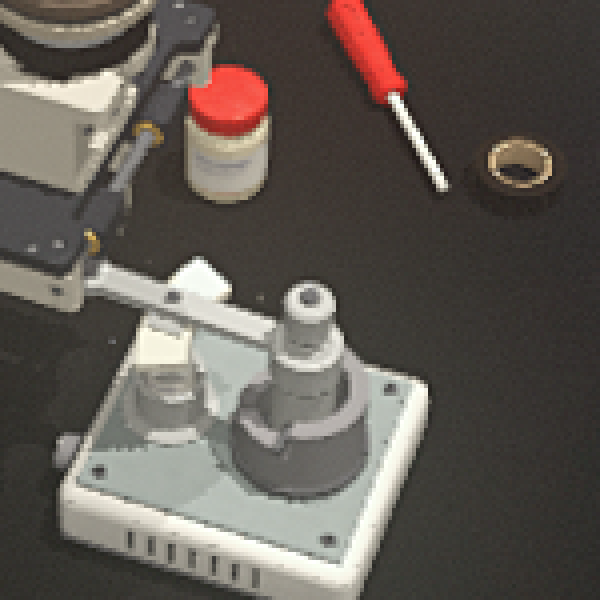

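The handle is now over the vial and the push force is about 0, as it should be while dropping. Continuing gently.

```bash
python3 -m pendant '[[[0,-2.5,0,0,0,-0.02,0]]]' ; python3 st.py
python3 -m pendant '[[[0,-2.5,0,0,0,-0.02,0]]]' ; python3 st.py
python3 -m pendant '[[[0,-1.3,0,0,0,-0.01,0]]]' ; python3 st.py
python3 -m pendant '[[[0,-1.3,0,0,0,-0.01,0]]]' ; python3 st.py
```

```text
clock: 17.25
position: [0.4478, 0.0921, 0.3283]
ee_rot: [0.166, 3.137, -0.0]
force: [-0.7, 0.6, 0.4]
width: 0.5
th_tcp 1.552 yaw-1.4855 1.55 r 0.1252 z 0.3283 Ftang -0.5 Frad 0.77 Fz 0.38 w 0.5 t 17.25
clock: 17.38
position: [0.4475, 0.0894, 0.3283]
ee_rot: [0.134, 3.139, -0.0]
force: [-0.4, 0.0, 0.1]
width: 0.498
th_tcp 1.574 yaw-1.4855 1.571 r 0.1253 z 0.3283 Ftang 0.03 Frad 0.42 Fz 0.13 w 0.498 t 17.375
clock: 17.5
position: [0.4474, 0.088, 0.3283]
ee_rot: [-0.119, -3.139, 0.0]
force: [-0.8, 0.2, -0.2]
width: 0.496
th_tcp 1.585 yaw-1.4855 1.58 r 0.1253 z 0.3283 Ftang -0.18 Frad 0.77 Fz -0.23 w 0.496 t 17.5
clock: 17.62
position: [0.4473, 0.0869, 0.3283]
ee_rot: [-0.104, -3.14, 0.0]
force: [-1.0, -0.5, 0.6]
width: 0.498
th_tcp 1.594 yaw-1.4855 1.59 r 0.1253 z 0.3283 Ftang 0.55 Frad 1.0 Fz 0.58 w 0.498 t 17.625
```

```bash
python3 -m pendant '[[[0,-1.3,0,0,0,-0.01,0]]]' >/dev/null; python3 st.py
python3 -m pendant '[[[0,-1.3,0,0,0,-0.01,0]]]' >/dev/null; python3 st.py
python3 -m pendant '[[[0,-1.3,0,0,0,-0.01,0]]]' >/dev/null; python3 st.py
python3 - <<'E'
from h import *
o=arm.observe();im=get_image("wrist");cv2.imwrite("pics/o.png",im[:,:,::-1])
E
```

```text
th_tcp 1.603 yaw-1.4855 1.6 r 0.1253 z 0.3283 Ftang -1.39 Frad 0.2 Fz -0.33 w 0.5 t 17.75
th_tcp 1.613 yaw-1.4855 1.61 r 0.1253 z 0.3284 Ftang -1.03 Frad 0.21 Fz -0.67 w 0.498 t 17.875
th_tcp 1.623 yaw-1.4855 1.62 r 0.1253 z 0.3284 Ftang -1.72 Frad 0.8 Fz -1.17 w 0.5 t 18.0
```

View pics/o.png

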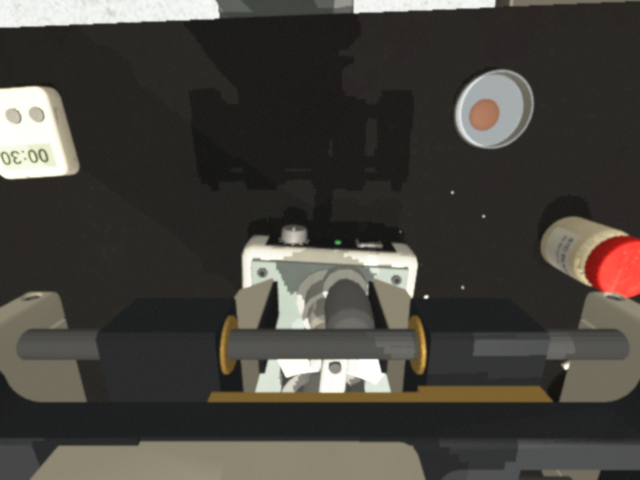

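The trailing (right) finger touches the knob again at 1–2 N, which fits sliding in the notch. Continuing until the force rises.

```bash
python3 -m pendant '[[[0,-1.2,0,0,0,-0.01,0]]]' >/dev/null; python3 st.py
python3 -m pendant '[[[0,-1.2,0,0,0,-0.01,0]]]' >/dev/null; python3 st.py
```

```text
th_tcp 1.632 yaw-1.4855 1.63 r 0.1254 z 0.3284 Ftang -1.84 Frad 0.49 Fz 0.23 w 0.501 t 18.175
th_tcp 1.643 yaw-1.4855 1.64 r 0.1253 z 0.3284 Ftang -1.76 Frad 1.45 Fz 1.29 w 0.502 t 18.3
```

```bash
python3 -m pendant '[[[0,-1.0,0,0,0,-0.01,0]]]' >/dev/null; python3 st.py
```

```text
th_tcp 1.651 yaw-1.4855 1.65 r 0.1253 z 0.3284 Ftang -2.65 Frad 0.25 Fz 2.09 w 0.502 t 18.425
```

```bash
python3 -m pendant '[[[0,-1.0,0,0,0,-0.008,0]]]' >/dev/null; python3 st.py
```

```text
th_tcp 1.659 yaw-1.4855 1.658 r 0.1253 z 0.3284 Ftang -1.79 Frad 0.47 Fz 1.73 w 0.501 t 18.55
```

```bash
python3 -m pendant '[[[0,-0.8,0,0,0,-0.006,0]]]' >/dev/null; python3 st.py
```

```text
th_tcp 1.665 yaw-1.4855 1.664 r 0.1254 z 0.3284 Ftang -2.06 Frad 1.19 Fz 2.07 w 0.504 t 18.675
```

```bash
python3 -m pendant '[[[0,-0.8,0,0,0,-0.006,0]]]' >/dev/null; python3 st.py
```

```text
th_tcp 1.671 yaw-1.4855 1.67 r 0.1254 z 0.3284 Ftang -3.46 Frad -0.08 Fz 1.96 w 0.501 t 18.8
```

```bash
python3 -m pendant '[[[0,-0.8,0,0,0,-0.006,0]]]' >/dev/null; python3 st.py
```

```text
th_tcp 1.677 yaw-1.4855 1.676 r 0.1254 z 0.3284 Ftang -4.12 Frad 0.6 Fz 2.14 w 0.504 t 18.925
```

```bash
python3 -m pendant '[[[0,-0.8,0,0,0,-0.006,0]]]' >/dev/null; python3 st.py
```

```text
th_tcp 1.683 yaw-1.4855 1.682 r 0.1255 z 0.3284 Ftang -4.95 Frad 0.88 Fz 1.83 w 0.496 t 19.05
```

```bash
python3 -m pendant '[[[0,0,0,0,0,0,0]]]' >/dev/null; python3 st.py
```

```text
th_tcp 1.683 yaw-1.4855 1.682 r 0.1255 z 0.3283 Ftang -4.89 Frad 0.99 Fz 2.76 w 0.502 t 19.175
```

```bash
python3 -m pendant '[[[0,-0.8,0,0,0,-0.006,0]]]' >/dev/null; python3 st.py
```

```text
th_tcp 1.689 yaw-1.4855 1.688 r 0.1255 z 0.3283 Ftang -5.89 Frad 1.43 Fz 0.81 w 0.501 t 19.3
```

```bash
python3 - <<'E'
from h import *
for n in("wrist","side","top"):
  cv2.imwrite(f"pics/p_{n}.png",get_image(n)[:,:,::-1])
w=cv2.imread("pics/p_wrist.png")[220:340,220:430];s=cv2.imread("pics/p_side.png")[170:290,290:430]
cv2.imwrite("pics/p.png",np.hstack([cv2.resize(w,(420,240)),cv2.resize(s,(350,240))]))
E
python3 st.py
```

```text
th_tcp 1.689 yaw-1.4855 1.688 r 0.1256 z 0.3283 Ftang -4.69 Frad 1.48 Fz 1.66 w 0.502 t 19.45
```

View pics/p.png

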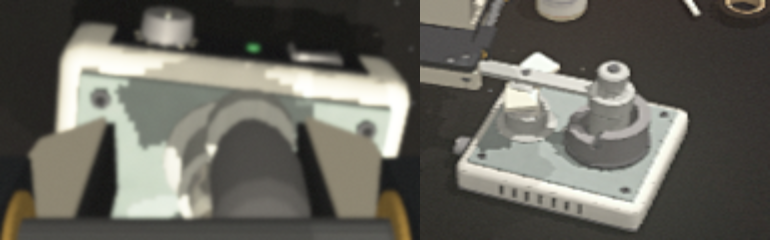

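```bash
python3 -m pendant '[[[0,-0.8,0,0,0,-0.006,0],[0,-0.8,0,0,0,-0.006,0]]]' >/dev/null; python3 st.py
```

```text
th_tcp 1.694 yaw-1.4855 1.694 r 0.1256 z 0.3283 Ftang -6.78 Frad 1.69 Fz 0.71 w 0.498 t 19.7
```

```bash
python3 -m pendant '[[[0,-0.8,0,0,0,-0.006,0],[0,-0.8,0,0,0,-0.006,0]]]' >/dev/null; python3 st.py
```

```text
th_tcp 1.699 yaw-1.4855 1.7 r 0.1256 z 0.3283 Ftang -5.45 Frad 1.59 Fz 0.22 w 0.501 t 19.95
```

The force rise is slow, so I'll check whether the handle itself still moves between pictures.

```bash
python3 - <<'E'
from h import *
a=cv2.imread("pics/p_side.png");b=get_image("side")[:,:,::-1].copy();cv2.imwrite("pics/q_side.png",b)
cv2.imwrite("pics/q.png",np.hstack([cv2.resize(x[180:230,305:375],(390,280),interpolation=2) for x in(a,b)]))
# arm screw dot centroid
for im in (a,b):
    g=cv2.cvtColor(im,cv2.COLOR_BGR2GRAY)[195:212,325:340].astype(float)
    print(np.unravel_index(g.argmin(),g.shape),g.min())
    w=np.clip(150-g,0,None);ys,xs=np.mgrid[195:212,325:340];print((w*xs).sum()/w.sum(),(w*ys).sum()/w.sum())
A=a[190:215,310:365].astype(np.float32).mean(2);B=b[190:215,310:365].astype(np.float32).mean(2)
print(cv2.phaseCorrelate(A,B,cv2.createHanningWindow((55,25),cv2.CV_32F)))
E
python3 st.py
```

```text
(np.int64(1), np.int64(14)) 38.0
329.80236739586456 198.82229547497752
(np.int64(6), np.int64(4)) 42.0
329.7944757944758 198.75363825363826
((-0.3289600141248563, 0.7036255826418643), 1.1282291933695476)
th_tcp 1.699 yaw-1.4855 1.7 r 0.1256 z 0.3283 Ftang -6.28 Frad 1.43 Fz 0.58 w 0.498 t 20.0
```

View pics/q.png

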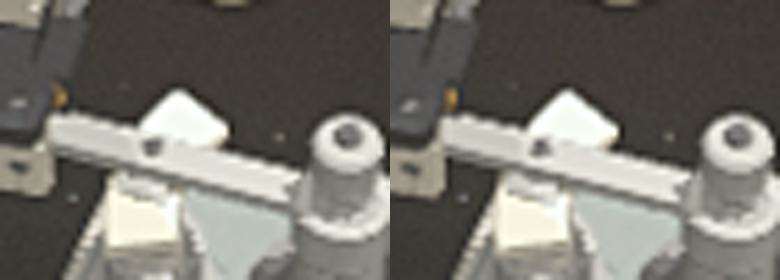

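The handle has practically stopped, and the angles fit: dropped at about 1.38, wall expected at or below 1.57. At about 6 N it's against the end wall, so I stop pushing, centre the fingers off the knob and rise.

```bash
python3 -m pendant '[[[0,3,0,0,0,0,0],[0,7,0,0,0,0,0],[0,12,0,0,0,0,0],[0,12,0,0,0,0,0]]]'; python3 st.py
python3 -m pendant '[[[0,0,-10,0,0,0,0],[0,0,-40,0,0,0,0],[0,0,-75,0,0,0,0],[0,0,-75,0,0,0,0],[0,0,-75,0,0,0,0]]]'
python3 - <<'E'
from h import *
o=arm.observe();im=get_image("wrist");cv2.imwrite("pics/r.png",im[:,:,::-1]);np.save("r.npy",np.r_[o["position"],o["ee_rot"]])
E
```

```text
clock: 20.5
position: [0.4465, 0.0853, 0.3283]
ee_rot: [0.068, -3.141, 0.001]
force: [0.4, -0.0, -0.3]
width: 0.502
th_tcp 1.607 yaw-1.4855 1.7 r 0.126 z 0.3283 Ftang 0.02 Frad -0.39 Fz -0.27 w 0.502 t 20.5
clock: 21.12
position: [0.4465, 0.0847, 0.4032]
ee_rot: [-0.067, 3.141, -0.001]
force: [0.7, 0.2, 0.2]
width: 0.501
```

View pics/r.png

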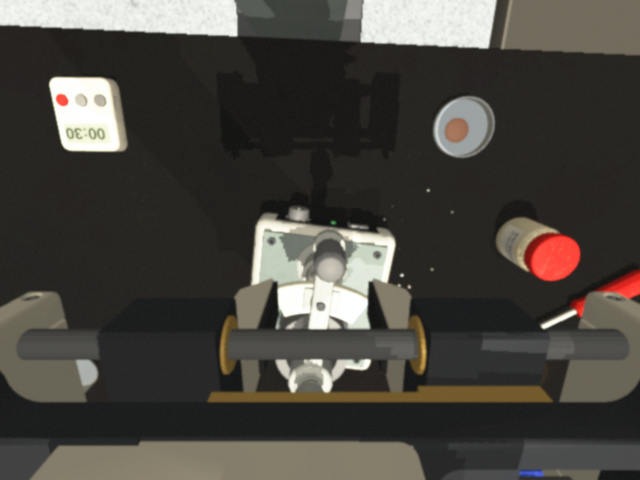

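```bash
python3 -m pendant '[[[0,0,-40,0,0,0,0],[0,-50,-60,0,0,0,0],[0,-110,-60,0,0,0,0],[0,-170,-60,0,0,0,0],[0,-230,-60,0,0,0,0],[0,-260,-60,0,0,0,0],[0,-260,-60,0,0,0,0],[0,-260,-60,0,0,0,0]]]'
python3 - <<'E'
from h import *
d=np.load("r.npy");c=cam("wrist",dict(position=d[:3],ee_rot=d[3:]))
for z in(.18,.183,.188):
  k=plane(c,331,264,z);v=k[:2]-[.5724,.0791];print(z,k,np.hypot(*v),(np.arctan2(v[1],v[0])-1.4855)%6.283)
s=get_image("side");t=get_image("top")
cv2.imwrite("pics/s_side.png",s[:,:,::-1]);cv2.imwrite("pics/s_top.png",t[:,:,::-1])
cv2.imwrite("pics/s.png",np.hstack([cv2.resize(s[170:290,290:410,::-1],(400,400),interpolation=2),cv2.resize(t[170:290,240:360,::-1],(400,400),interpolation=2)]))
E
```

```text
clock: 22.18
position: [0.4577, -0.1739, 0.4627]
ee_rot: [0.069, -3.14, -0.002]
force: [0.2, -0.6, 0.3]
width: 0.501
0.18 [0.44575822 0.09044274 0.18      ] 0.1271487275100967 1.5667654686992711
0.183 [0.44458346 0.09031509 0.183     ] 0.12830762140709231 1.568573170421169
0.188 [0.44262554 0.09010233 0.188     ] 0.13024002086053368 1.571514498521569
```

View pics/s.png

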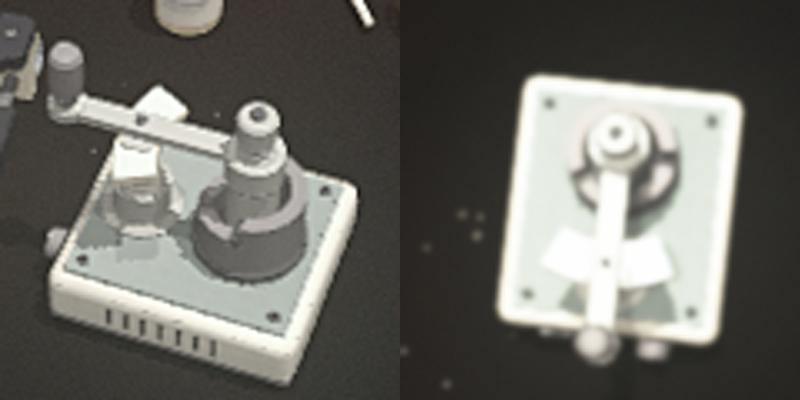

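View pics/s_side.png

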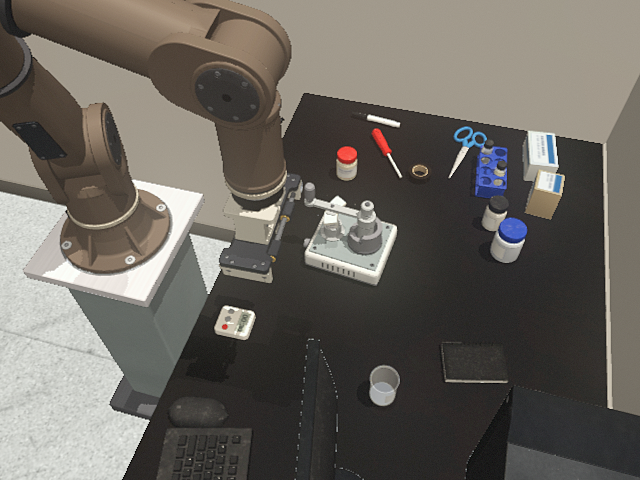

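Run:
```python
from h import *
s=cam("side");t=cam("top")
x,e=tri([ray(s,309.8,184.8),ray(t,298.8,273.3)]);v=x[:2]-[.5704,.078];print(x,e,np.hypot(*v),(np.arctan2(v[1],v[0])-1.4855)%6.283)
a=cv2.imread("pics/s_side.png")[175:215,300:345];cv2.imwrite("pics/s3.png",cv2.resize(a,None,fx=14,fy=14,interpolation=2))
```

```text
[0.44595161 0.08733363 0.18720402] [np.float64(2.1011206223923113), np.float64(2.1011206223922043)] 0.12479791240781987 1.5812327751504966
```

View pics/s3.png

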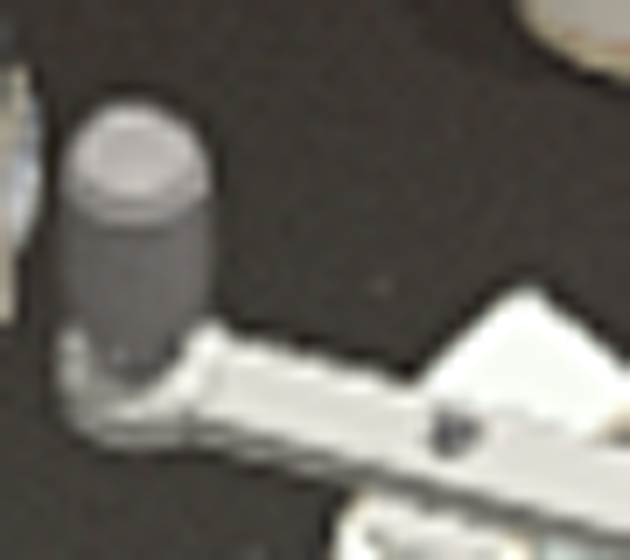

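Run:
```python
from h import *
a=cv2.imread("pics/a_side.png");s=cv2.imread("pics/s_side.png");m=cv2.imread("pics/m.png")[::4,::4]
full=np.zeros_like(a);full[130:280,290:440]=m
cv2.imwrite("pics/t.png",np.hstack([cv2.resize(x[192:242,345:390],(264,500),interpolation=2) for x in(a,full,s)]))
t=cv2.imread("pics/s_top.png");cv2.imwrite("pics/t2.png",cv2.resize(t[255:290,280:325],None,fx=14,fy=14,interpolation=2))
```

```text
(no output)
```

View pics/t.png

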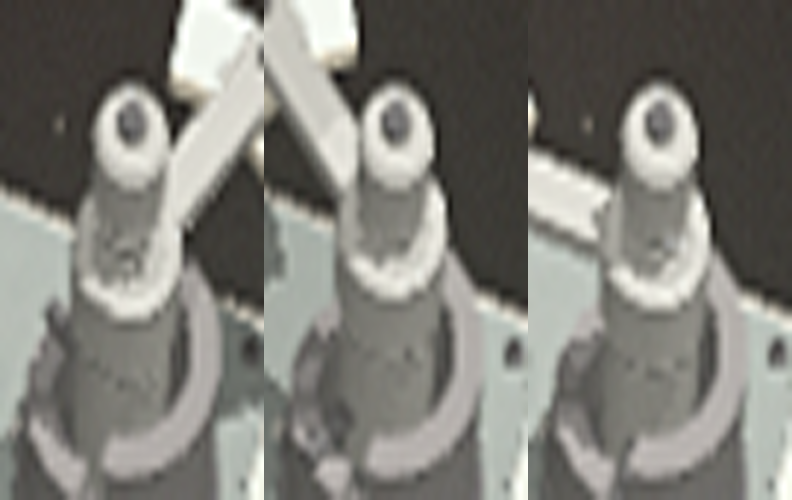

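View pics/t2.png

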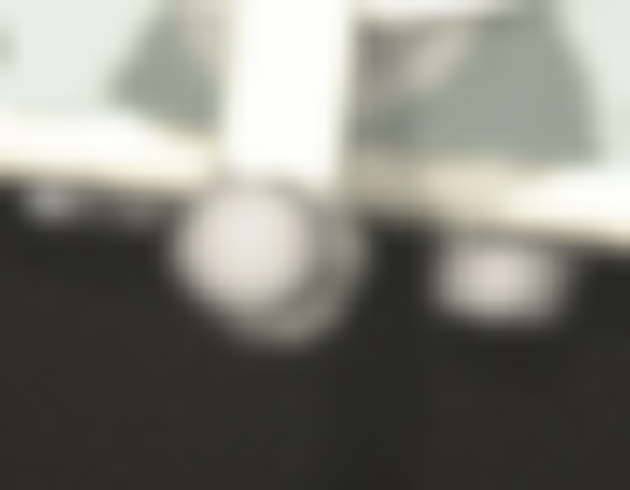

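Run:
```python
from h import *
s=cam("side");t=cam("top")
for p in[(309.0,185.2),(309.4,185.5)]:
  x,e=tri([ray(s,*p),ray(t,297.5,272.4)]);v=x[:2]-[.5704,.078];print(x,e,np.hypot(*v),(np.arctan2(v[1],v[0])-1.4855)%6.283)
# wrist look at shoe/cap from here
im=get_image("wrist");cv2.imwrite("pics/u.png",im[:,:,::-1])
o=arm.observe();print(o["clock"],o["force"])
```

```text
[0.44576909 0.08930345 0.1842693 ] [np.float64(0.01878205516069182), np.float64(0.01878205516071651)] 0.12514244572933964 1.5656447120925145
[0.4461454  0.08950836 0.18320102] [np.float64(0.35063408485726416), np.float64(0.35063408485729375)] 0.12478640667011401 1.5637369719102523
22.325 [-0.69364743  0.52824887  0.699967  ]
```

View pics/u.png

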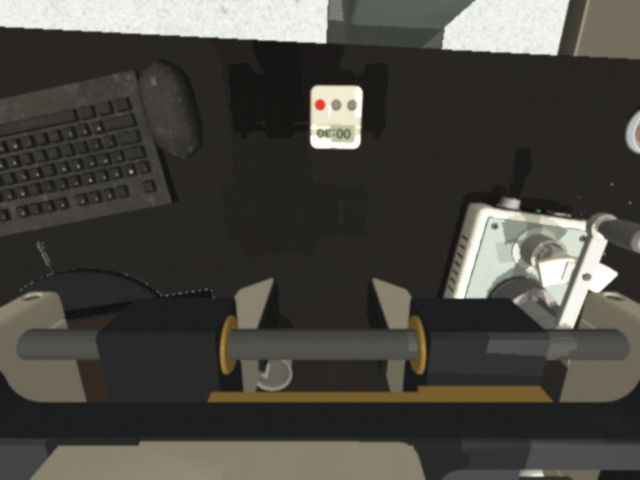

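The knob top is at z 0.184 (0.183 expected in the notch, 0.188 on the cam), at radius 125 mm and handle angle about 1.566. I'll check the bystanders and hand in.

Run:
```python
from h import *
a=cv2.imread("pics/a_side.png").astype(int);b=cv2.imread("pics/s_side.png").astype(int)
for n,(x,y) in dict(jar=(346,163),petri=(290,187),timer=(235,322),beaker=(384,385),bluejar=(508,240)).items():
    print(n,abs(a[y-22:y+22,x-16:x+16]-b[y-22:y+22,x-16:x+16]).mean().round(1))
arm.sign_off()
```

```text
jar 4.3
petri 36.7
timer 26.1
beaker 4.5
bluejar 4.8
the job is handed in; nothing more can be done
```

The vial stands in the mixer's holder and the handle is locked down over it. I handed the job in at about 22 s with the arm clear of everything.

**What I did**
- **Vial:** I gripped it with 10 N and lowered it into the cup. It met the floor at the expected height; the vertical force there reached 13 N before I eased off. Afterwards the cap appeared within about 1 px of where a seated vial's should be.
- **Handle:** I pushed the knob with the fingers loosely round it. The push read 9.4 N on the climb, about 3–4.5 N along the top (the notes say about 1), about 0 in the drop and 1–3 N in the notch. I stopped at about 6–7 N, then backed off and rose away.

**Last checks**
- **In the notch:** The knob top measured 184 mm up (183 expected in the notch, 188 on the cam). The hub collar sits about 3.6 mm below its height on the cam, where 5 mm was expected; both are near the limit of the image resolution.
- **At the end wall:** The handle rests at about 1.566 rad, in line with the end wall at about 1.55–1.57 that I inferred from where it dropped. The force rose slowly against the wall (about 1 N per mm), so the stop was not sharp. I judged it from the force and the angles together.
- **Other things on the bench:** The jar, beaker and blue-lidded jar look unchanged between the first and last pictures. My picture comparison flagged the petri dish and timer. In the last picture the arm hides the dish, and I put the timer's difference down to the arm's shadow. The timer looks in place there. The dish was last seen lying flat during the retreat, and nothing came near either of them, but I did not measure their positions again.

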